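Make up a centrifuge bucket with cushion and spacer rings

TASK

Make up the centrifuge bucket for short tubes: lift its cap off and stand it upright on the bench, drop in the rubber cushion first and then both of the spacer rings that fit the bore, so that all three lie flat in one column, and put the cap back on, seated level on the rim. The smaller ring belongs to another bucket: leave it, the tube rack and the tube block where they are.

Things in the scene. Friction and masses are not known exactly. Their poses are not given: they have to be found in the camera images.
- bucket_rim (a point): Centre of the mouth of the aluminium centrifuge bucket, level with its flat rim, 96 mm above the bench; z up along the bore. Bucket and its white stand (130 mm square) are fixed. Bore smooth, 56 mm in diameter, 66 mm deep, widening to 66 mm over the top 5 mm; rim 76 mm across outside. Two lugs stand out at +-y of this frame to 49 mm from the axis, 7 mm below the rim.
- bucket_floor (a point): Centre of the bucket's flat inner floor, on the bore's axis, 66 mm under the rim and 30 mm above the bench; same axes as bucket_rim. The bucket is empty at the start.
- cap_knob (a point): Centre of the knob of the loose grey cap (no thread), z up. Knob: upright cylinder 22 mm in diameter, from 8 mm below to 10 mm above this point. Flange 74 mm across, its underside 23 mm below this point; spigot under it 50 mm across, 7 mm deep: foot 30 mm below this point. Starts on the bucket, this point 23 mm above bucket_rim; on the bench it is 30 mm up. About 70 g.
- cushion_center (a point): Centre (half-way up) of the cushion: a flat, hard, smooth black rubber disc, 52 mm in diameter, 10 mm thick, with a small 12 mm hole. Lies flat on the bench; z axis is its axis. About 25 g.
- spacer_a_center (a point): Centre (half-way up) of one spacer: a flat bare aluminium ring, 52 mm outside diameter, 30 mm hole, 14 mm thick. Lies flat on the bench; z axis is its axis. About 54 g. Either spacer may go in first.
- spacer_b_center (a point): Centre (half-way up) of the other spacer, identical to spacer_a.
- small_ring_center (a point): Centre of a smaller aluminium ring that is not for this bucket and must stay: 38 mm outside diameter, 20 mm hole, 14 mm thick, lying flat on the bench.
- tube_rack: Pink plastic rack with ten open sample tubes, must stay: 168 mm along its x, 52 mm along its y, 106 mm high; origin at the centre of its underside.
- tube_block: Solid grey block with sample tubes, must stay: 110 mm along its x, 50 mm along its y, 95 mm high over the tubes; origin at the centre of its underside.
Things that resemble listed ones, but are neither listed nor needed, are in the scene too. Leave any blue or green look-alike of the part that bears cushion_center alone.

How it is judged:
By the outcome, as a careful person would: the job done as asked, in the order asked, and still so for the second after the job is handed in, with the robot touching nothing.
It also fails if it takes over 72 s, if anything falls off the work surface, if the arm or the gripper's body presses on something with over 40 N, if the wrist force passes 120 N, or if a joint passes its speed limit or range.

ROBOT

A 6-joint arm with a two-finger parallel gripper is mounted at the origin on the work surface. World frame = base frame: x ahead of the robot, y to its left, z up, the work surface at z = 0. Lengths are in m, angles in rad, forces in N, time in s.
With the tool pointing down it reaches from about 0.4 to 0.825 m from the base axis. Payload 7 kg.
Tool frame: the origin (TCP) lies between the finger pads; the fingertips stand 8 mm ahead of it and the grasp point (between the pads) lies 11 mm behind it; z points along the fingers, y is the direction in which the jaws open and shut (so a half turn about z gives the same grasp; the last joint's range is limited). The gripper opens to 88 mm and grips with 3 to 60 N. Pads are 19 mm wide; open, the fingers measure 130 mm over their backs; the gripper's body (78 mm by 193 mm) begins 47 mm behind the grasp point.
Start: joints at [1.528, 0.359, 0.012, 0, -1.224, -0.288], TCP at [0.219, 0.638, 0.235] pointing down, gripper open.
Joint ranges: [-3.07, 3.07], [-1.43, 2.12], [-1.02, 1.25], [-3.03, 1.67], [-3.05, -0], [-3.03, 3.03]. Speed limits (rad/s): [2.39, 2.39, 3.01, 3.14, 3.14, 3.14].

INTERFACE

Orientations are given as a unit quaternion [w, x, y, z].
In Python, from bench import r, eyes, order gives the robot as it stands. The module is installed in compiled form; this text tells all that it offers.
- The arm moves only by the shell command python3 -m handwheel 'ROWS' [FORCE]. ROWS is JSON, one flat list of numbers, 5 for each row, row after row: the shift along the tool's x, y, z in m, then the turn about the tool's z in degrees, then the opening, from 0 (shut) to 1 (fully open). In form: [dx, dy, dz, roll, claw, dx, dy, dz, roll, claw, ...]. A call has 1 to 12 rows; each row shifts and turns the commanded pose from where the row before left it, along the tool's axes as they then stand; what a row does not reach is not made up. A row lasts 1/10 s, in which the tool goes at most 50 mm and 8.59 degrees, less where a joint would pass 70% of its speed; a pose out of reach is approached as far as the arm can. A call is refused whole if a number of a shift passes 0.05 or a number of a turn 8.59, either way. A call with a gripper value outside its range is refused whole. The fingers move at their own pace and stop on an object; FORCE is the grip in N (left out, the last holds). Time passes only in rows, so rows that do not move let the fingers close. It gives the time, the measured TCP pose, the force and the opening at its end, in the units of the state.
- r.read_state(): the state, without advancing time (a new reading comes with each control period).
- eyes.capture(name): name is "scene" or "top" or "wrist"; returns a dict with "pixels" (480x640x3 uint8, red, green, blue), "fx", "fy", "cx", "cy" (pixels), "R" (3x3) and "t" (3): a world point X has camera coordinates R X + t. Camera axes: x right, y down, z forward; pixel columns grow to the right and rows downward; lengths in m; the calibration is good to about 2 mm. A picture is of the moment at which its call begins. There is no depth.
- order.finish_job(): hands the job in, once; it reports no verdict.
The state is a dict: "clock": time; "q": joint angles; "qvel": joint speeds; "tau": joint torques, N m; "ee_pos": TCP position; "tcp_rot": TCP orientation; "wrist_force": force on the tool from outside, world axes, zero at the start; "torque": the same for the moment, N m; "finger_gap": opening from 0.0 (shut) to 1.0 (fully open).
Only numpy, scipy, OpenCV 4.12 (cv2) and the standard library are available. Lean on these libraries where they do the work, as an engineer would, in place of code of your own. Each camera call takes 0.05 s, during which the arm holds its last target.

## Working session

There is one attempt and no reset: what is moved stays moved. The work goes in short steps, Python scripts to look and compute and a shell command to move; the robot and the scene stay as the last step left them, time stands still between calls to the robot, and variables do not carry over. Pictures are saved under pics/ and viewed, and the job is handed in when it is done.

```bash
mkdir -p pics; cat > h.py <<'E'
import cv2,numpy as np,json
from bench import r,eyes,order
def cap(n,f):
    c=eyes.capture(n); cv2.imwrite('pics/'+f+'.png',cv2.cvtColor(c['pixels'],cv2.COLOR_RGB2BGR))
    np.savez('pics/'+f+'.npz',**{k:np.array(v) for k,v in c.items()}); return c
def load(f): return dict(np.load('pics/'+f+'.npz'))
def ray(c,u,v):
    R=np.array(c['R']);t=np.array(c['t']);o=-R.T@t
    d=R.T@np.array([(u-c['cx'])/c['fx'],(v-c['cy'])/c['fy'],1]);return o,d/np.linalg.norm(d)
def onz(c,u,v,z):
    o,d=ray(c,u,v);return o+d*(z-o[2])/d[2]
def proj(c,X):
    p=np.array(c['R'])@np.array(X)+np.array(c['t']);return np.array([c['fx']*p[0]/p[2]+c['cx'],c['fy']*p[1]/p[2]+c['cy']])
def tri(*l):
    A=np.zeros((3,3));b=np.zeros(3);D=[]
    for c,u,v in l:
        o,d=ray(c,u,v);P=np.eye(3)-np.outer(d,d);A+=P;b+=P@o;D.append((o,d))
    X=np.linalg.solve(A,b);return X,[float(np.linalg.norm(np.cross(X-o,d))) for o,d in D]
E
python3 - <<'E'
from h import *
for n in ['scene','top','wrist']:
    c=cap(n,n+'0'); print(n,c['fx'],-np.array(c['R']).T@c['t'])
s=r.read_state();print(s)
E
```

```text
scene 471.9501129595934 [ 1.19917719 -0.59810691  0.83216007]
top 468.17737187643246 [ 0.47599699 -0.01834444  1.31116525]
wrist 367.1464595272864 [0.28752691 0.61432477 0.38239933]
{'clock': 0.15, 'q': array([ 1.52807450e+00,  3.59223331e-01,  1.12873693e-02, -2.28022876e-04,
       -1.22405993e+00, -2.88119691e-01]), 'qvel': array([ 2.94029337e-04, -2.77416844e-03,  3.11736074e-03, -9.50227967e-04,
       -5.98011385e-04,  3.51295595e-05]), 'tau': array([-1.75736521e-03, -5.83275819e+01,  2.93290973e+01,  7.00120032e+00,
        8.82213644e-03, -1.04118053e-04]), 'ee_pos': array([0.21917201, 0.63807402, 0.23384991]), 'tcp_rot': array([ 6.08395124e-04,  9.86342583e-01, -1.64705607e-01, -3.29887400e-05]), 'wrist_force': array([-0.33433275,  0.05056563, -0.50894787]), 'torque': array([-0.02920366, -0.03576631,  0.00010608]), 'finger_gap': 1.0032621722826887}
```

View pics/scene0.png

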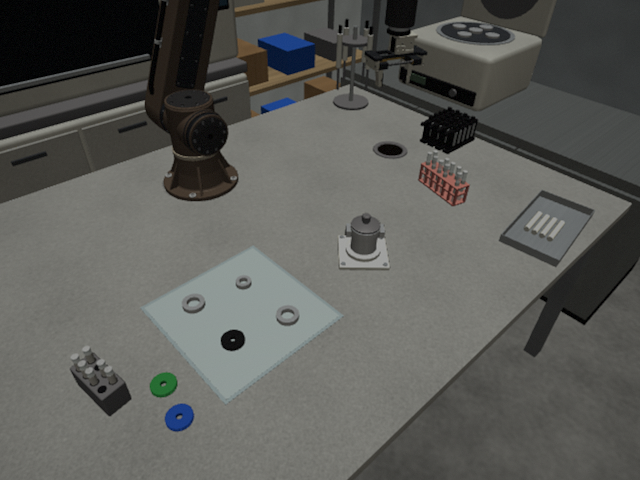

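View pics/top0.png

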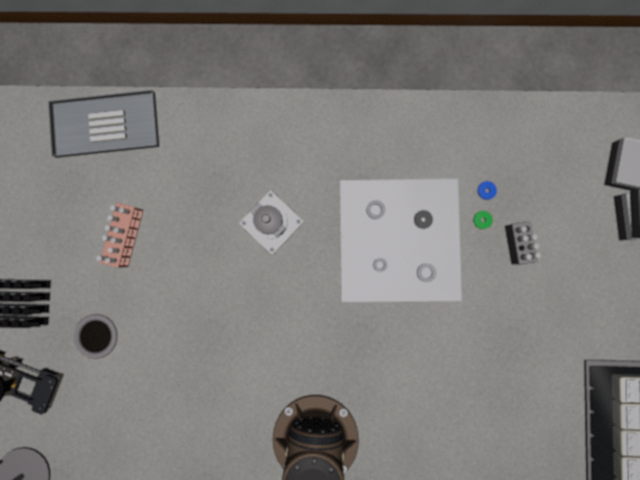

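View pics/wrist0.png

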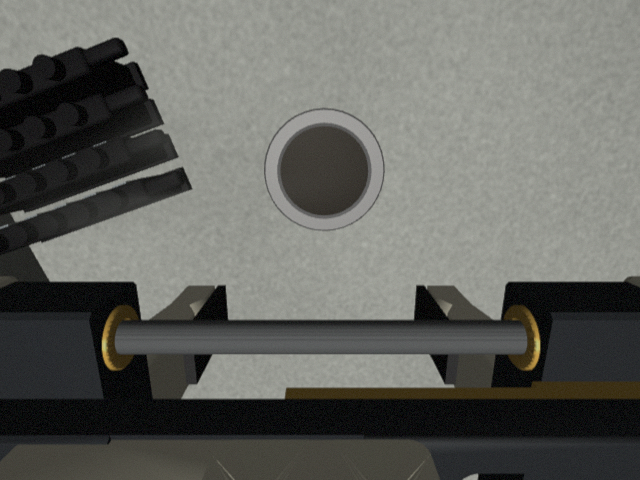

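Scene shows the black disc at (233,340), rings at (193,303), (288,315), a smaller ring at (243,282), the bucket at (366,240), green/blue discs at (163,384)/(179,417). Top: the same at (423,219), (426,272), (375,209), (380,265), (269,220), (483,220)/(487,190).

```bash
python3 - <<'E'
from h import *
S=load('scene0');T=load('top0')
def blobs(c,name,box,fn):
    x0,y0,x1,y1=box;im=c['pixels'][y0:y1,x0:x1].astype(int)
    m=fn(im).astype(np.uint8)
    n,l,st,ce=cv2.connectedComponentsWithStats(m)
    for i in range(1,n):
        if st[i,4]>15: 
            cs,_=cv2.findContours((l==i).astype(np.uint8),cv2.RETR_EXTERNAL,cv2.CHAIN_APPROX_NONE)
            e=cv2.fitEllipse(cs[0]) if len(cs[0])>5 else None
            print(name,st[i],(ce[i]+[x0,y0]).round(1), None if e is None else (np.round(np.array(e[0])+[x0,y0],1),np.round(e[1],1)))
for n,c,bx in (('S',S,(160,255,320,380)),('T',T,(345,185,457,297))):
    im=c['pixels'];x0,y0,x1,y1=bx
    print(np.median(im[y0:y1,x0:x1].reshape(-1,3),0))
    blobs(c,n,bx,lambda i:i.sum(2)<180)
    blobs(c,n+'sat',bx,lambda i:(abs(i-np.median(i.reshape(-1,3),0)).sum(2)>30))
a=cv2.imread('pics/scene0.png')[200:280,320:410];b=cv2.imread('pics/top0.png')[185:255,225:315]
c=cv2.imread('pics/top0.png')[175:305,335:500]
d=cv2.imread('pics/scene0.png')[250:430,150:330]
out=np.zeros((600,800,3),np.uint8)
for im,(x,y,s) in ((a,(0,0,4)),(b,(400,0,4)),(c,(0,325,2)),(d,(400,290,1.7))):
    im=cv2.resize(im,None,fx=s,fy=s,interpolation=2);h,w=im.shape[:2];h=min(h,600-y);w=min(w,800-x);out[y:y+h,x:x+w]=im[:h,:w]
cv2.imwrite('pics/crop0.png',out)
E
```

```text
[143. 153. 150.]
S [ 61  75  24  21 380] [232.5 339.8] (array([232.4, 339.8]), array([19.7, 23.2]))
Ssat [   0    0   78   43 1726] [185.8 269.1] (array([183.6, 269.7]), array([34.5, 88.4]))
Ssat [ 103    0   57   45 1292] [300.3 269.5] (array([300.8, 269.7]), array([34.5, 65.9]))
Ssat [ 75  20  17  15 200] [243.1 282.3] (array([243.1, 282.3]), array([14.2, 16.5]))
Ssat [ 22  39  24  20 356] [193.2 303.5] (array([193.2, 303.5]), array([19.3, 24.1]))
Ssat [115  50  25  22 368] [287.3 315.4] (array([287.2, 315.4]), array([20.9, 23.6]))
Ssat [   0   71   49   54 1324] [175.7 361.3] (array([175.8, 361.7]), array([35.7, 65.4]))
Ssat [ 60  74  26  23 472] [232.5 339.9] (array([232.5, 339.9]), array([21.8, 25.7]))
Ssat [  94   76   66   49 1660] [297.2 362.9] (array([297.9, 362.6]), array([38.4, 76.5]))
[180. 178. 181.]
Tsat [ 20  15  21  20 261] [375.  209.4] (array([375. , 209.4]), array([18.9, 19.8]))
Tsat [ 68  24  21  21 355] [422.8 219. ] (array([422.8, 219. ]), array([20.2, 20.6]))
Tsat [ 27  73  16  14 156] [379.5 264.4] (array([379.5, 264.5]), array([13.5, 15. ]))
Tsat [ 71  78  21  20 287] [425.8 272.4] (array([425.8, 272.3]), array([19.4, 20.7]))
```

View pics/crop0.png

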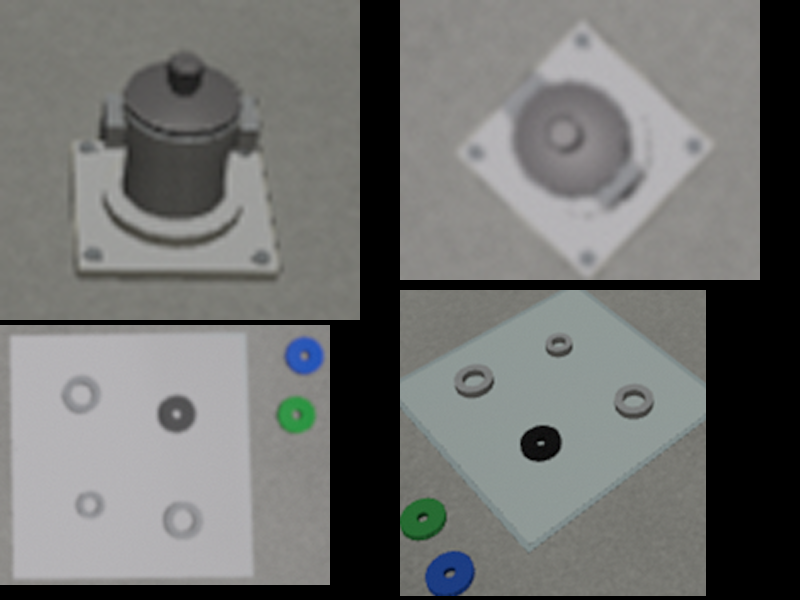

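```bash
python3 - <<'E'
from h import *
S=load('scene0');T=load('top0')
P={'cush':((232.5,339.8),(422.8,219.0)),'ringL':((193.2,303.5),(425.8,272.3)),'ringR':((287.3,315.4),(375,209.4)),'small':((243.1,282.3),(379.5,264.4)),'knobtop':((366.2,214.3),(265.8,218.2))}
for k,(s,t) in P.items():
    X,e=tri((S,*s),(T,*t));print(k,X.round(4),np.round(e,4),'onz T',onz(T,*t,.01).round(4),'S',onz(S,*s,.01).round(4))
for z in (.09,.129): print('knob T z',z,onz(T,265.8,218.2,z).round(4), onz(S,366.2,214.3,z).round(4))
sc=[onz(T,225+(u-400)/4,185+v/4,.012) for u,v in((583,40),(693,145),(587,257),(476,152))]
print(np.round(sc,4),np.mean(sc,0).round(4))
l=[onz(T,225+(u-400)/4,185+v/4,.088) for u,v in((527,95),(626,186))];print('lugs',np.round(l,4))
# mat corners, rack etc
for n,u,v in(('matTL',341,180),('matBR',461,301),('rack',120,236),('block',523,243)):print(n,onz(T,u,v,0.0).round(3))
s=r.read_state();print(s['ee_pos'])
c=load('wrist0');print('wrist cam opt axis',c['R'][2].round(3),'x',c['R'][0].round(3))
E
```

```text
cush [ 0.6026 -0.2874  0.006 ] [0. 0.] onz T [ 0.6022 -0.2865  0.01  ] S [ 0.6055 -0.2889  0.01  ]
ringL [ 0.4547 -0.2963  0.0065] [0.0002 0.0002] onz T [ 0.4549 -0.2954  0.01  ] S [ 0.4578 -0.2978  0.01  ]
ringR [ 0.6272 -0.1543  0.0063] [0. 0.] onz T [ 0.6268 -0.1539  0.01  ] S [ 0.6298 -0.1564  0.01  ]
small [ 0.474  -0.1686  0.007 ] [0.0003 0.0003] onz T [ 0.4742 -0.168   0.01  ] S [ 0.4764 -0.1705  0.01  ]
knobtop [0.5863 0.1353 0.131 ] [0.0008 0.0008] onz T [0.597  0.1505 0.01  ] S [0.481  0.2628 0.01  ]
knob T z 0.09 [0.5895 0.1401 0.09  ] [0.5509 0.179  0.09  ]
knob T z 0.129 [0.5859 0.135  0.129 ] [0.5849 0.1382 0.129 ]
[[0.6623 0.138  0.012 ]
 [0.5898 0.0593 0.012 ]
 [0.5104 0.1314 0.012 ]
 [0.5823 0.2109 0.012 ]] [0.5862 0.1349 0.012 ]
lugs [[0.6143 0.1649 0.088 ]
 [0.5554 0.0981 0.088 ]]
matTL [ 0.71  -0.058  0.   ]
matBR [ 0.378 -0.395 -0.   ]
rack [0.54  0.565 0.   ]
block [ 0.541 -0.565  0.   ]
[0.21917201 0.63807402 0.23384991]
wrist cam opt axis [-0.255  0.086 -0.963] x [-0.325 -0.946  0.002]
```

Could be mistaken for the cushion (top pixels): black disc (423,219), green (483,220), blue (487,190), bench hole (96,336). The black one on the mat is the part, 52 mm ø by crop. Rings: (426,272) and (375,209) are large (~20 px), (380,265) is small (14 px). The points agree with the stated heights, and the stand centre (0.586,0.135) agrees with the knob. Moving over the knob.

```bash
python3 -m handwheel '[0.04,0.028,0,0,1,0.04,0.028,0,0,1,0.04,0.028,0,0,1,0.04,0.028,0,0,1,0.04,0.028,0,0,1,0.04,0.028,0,0,1,0.04,0.028,0,0,1,0.04,0.028,0,0,1,0.04,0.028,0,0,1,0.04,0.028,0,0,1,0.04,0.028,0,0,1,0.03,0.021,0,0,1]' 20
cat > go.py <<'E'
from h import *
import sys
def R_():
    s=r.read_state();w,x,y,z=s['tcp_rot'];from scipy.spatial.transform import Rotation as Q
    return s,Q.from_quat([x,y,z,w]).as_matrix()
def need(X):
    s,M=R_();print('t %.2f'%s['clock'],'ee',s['ee_pos'].round(4),'toolshift',(M.T@(np.array(X)-s['ee_pos'])).round(4),'z tilt',M[:,2].round(4),'yaw x',M[:,0].round(3),'F',s['wrist_force'].round(1),'gap %.3f'%s['finger_gap'])
if __name__=='__main__':
    need([float(a) for a in sys.argv[1:4]])
E
python3 go.py .586 .135 .122; python3 -c "
from h import *
cap('wrist','w1')"
```

```text
clock: 1.35
ee_pos: [0.5579, 0.1721, 0.2344]
tcp_rot: [0.0, 0.986, -0.165, -0.0]
wrist_force: [1.2, 0.2, -0.3]
finger_gap: 1.001
t 1.35 ee [0.5579 0.1721 0.2344] toolshift [0.0387 0.0259 0.1124] z tilt [-2.e-04 -2.e-04 -1.e+00] yaw x [ 0.945 -0.326 -0.   ] F [ 1.2  0.2 -0.3] gap 1.001
```

View pics/w1.png

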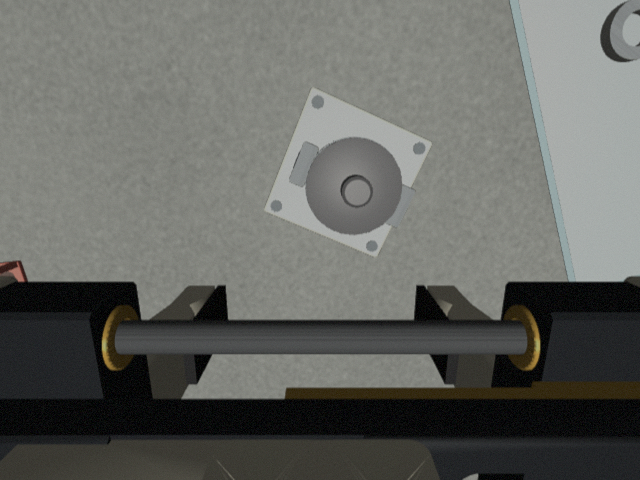

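The wrist picture shows the cap at (354,186), its knob top at (357,190), with lugs at (303,163) and (400,207).

```bash
cat > go2.py <<'E'
from h import *
W=load('w1');S=load('scene0');T=load('top0')
im=cv2.imread('pics/w1.png');g=cv2.cvtColor(im,6)
k=cv2.HoughCircles(cv2.resize(g[160:220,325:390],None,fx=4,fy=4,interpolation=2),cv2.HOUGH_GRADIENT,1,400,param1=60,param2=15,minRadius=40,maxRadius=75)
print(k); 
u,v=(k[0,0,:2])/4+[325,160] if k is not None else (357,190)
print(u,v,'onz',onz(W,u,v,.129).round(4)); X,e=tri((W,u,v),(S,366.2,214.3),(T,265.8,218.2));print(X,e)
sc=[onz(W,*p,.012) for p in((317.5,102),(419,148),(372,245.5),(276.5,205.5))];print(np.mean(sc,0).round(4))
E
python3 go2.py
```

```text
[[[125.5 124.5  65. ]]]
356.375 191.125 onz [0.588 0.135 0.129]
[0.58705024 0.13513772 0.13114505] [0.0012547813279610946, 0.0005420917935619265, 0.001377469694523565]
[0.5867 0.1344 0.012 ]
```

```bash
python3 -m handwheel '[0.01,0.006,0,0,0.6,0.01,0.006,0,0,0.6]'
python3 -c "
from h import *
cap('wrist','w2')";python3 go.py .586 .135 .122
```

```text
clock: 1.6
ee_pos: [0.5721, 0.1562, 0.2344]
tcp_rot: [0.0, 0.986, -0.165, -0.0]
wrist_force: [-0.0, 0.7, 0.4]
finger_gap: 0.881
t 1.65 ee [0.5729 0.1556 0.2344] toolshift [0.019  0.0152 0.1124] z tilt [-1.e-04 -6.e-04 -1.e+00] yaw x [ 0.946 -0.325  0.   ] F [ 1.3 -0.2 -0.8] gap 0.833
```

View pics/w2.png

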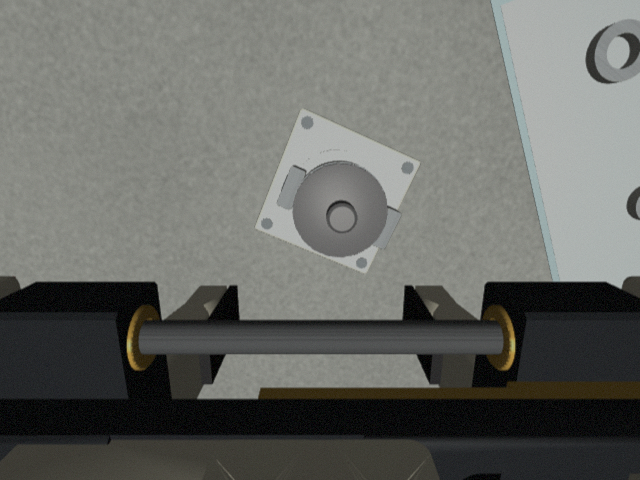

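The knob top is at (342,216), and the wrist fix agrees with the other views to 1–2 mm (x about 0.587). Descending on the knob.

```bash
python3 -m handwheel '[0.01,0.0075,0.03,0,0.6,0.01,0.0075,0.03,0,0.6,0,0,0.03,0,0.6,0,0,0.022,0,0.6,0,0,0,0,0.6,0,0,0,0,0,0,0,0,0,0,0,0,0,0,0,0,0,0,0,0,0,0,0,0,0]' 20; python3 go.py .587 .135 .122
```

```text
clock: 2.65
ee_pos: [0.5863, 0.1363, 0.1235]
tcp_rot: [-0.0, 0.986, -0.165, 0.001]
wrist_force: [-2.2, 0.9, 3.1]
finger_gap: 0.242
t 2.65 ee [0.5863 0.1363 0.1235] toolshift [0.0011 0.001  0.0015] z tilt [ 1.2e-03  7.0e-04 -1.0e+00] yaw x [ 0.946 -0.325  0.001] F [-2.2  0.9  3.1] gap 0.242
```

```bash
python3 -m handwheel '[0,0,-0.01,0,0,0,0,-0.02,0,0,0,0,-0.02,0,0,0,0,-0.02,0,0,-0.0206,0.0358,0,0,0,-0.0206,0.0358,0,0,0,-0.0206,0.0358,0,0,0,-0.0206,0.0358,0,0,0,-0.0206,0.0358,0,0,0,0,0,0,0,0,0,0,0,0,0]'; python3 go.py .43 0 .0345; python3 -c "
from h import *
cap('wrist','w3');cap('scene','s3')
a=cv2.imread('pics/w3.png');b=cv2.imread('pics/s3.png')
cv2.imwrite('pics/c3.png',np.hstack([cv2.resize(a,(400,300)),b[150:450,180:580]]))"
```

```text
clock: 3.75
ee_pos: [0.4303, -0.0003, 0.1938]
tcp_rot: [-0.001, 0.986, -0.165, 0.001]
wrist_force: [0.5, 0.4, -1.4]
finger_gap: 0.239
t 3.75 ee [ 4.303e-01 -3.000e-04  1.938e-01] toolshift [-6.000e-04  1.000e-04  1.593e-01] z tilt [ 2.2e-03  9.0e-04 -1.0e+00] yaw x [ 0.946 -0.325  0.002] F [ 0.5  0.4 -1.4] gap 0.239
```

View pics/c3.png

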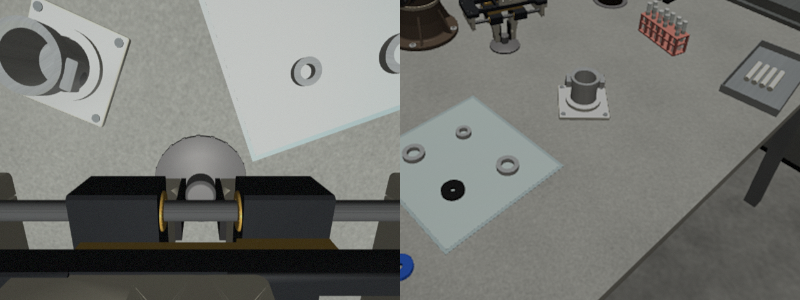

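The cap is held level at (200,185) of the left half, and the bucket stands open. Lowering the cap.

```bash
python3 -m handwheel '[0,0,0.04,0,0,0,0,0.04,0,0,0,0,0.04,0,0,0,0,0.025,0,0,0,0,0.01,0,0,0,0,0.002,0,0,0,0,0.001,0,0,0,0,0.001,0,0]'; python3 go.py .43 0 .0345
```

```text
clock: 4.65
ee_pos: [0.4316, 0.0008, 0.0346]
tcp_rot: [-0.001, 0.986, -0.164, 0.001]
wrist_force: [-0.3, -0.1, -0.6]
finger_gap: 0.236
t 4.65 ee [0.4316 0.0008 0.0346] toolshift [-0.0012  0.0012  0.0001] z tilt [ 2.2e-03  9.0e-04 -1.0e+00] yaw x [ 0.946 -0.324  0.002] F [-0.3 -0.1 -0.6] gap 0.236
```

```bash
python3 -m handwheel '[0,0,0.001,0,0,0,0,0.001,0,0,0,0,0,0,0.2,0,0,0,0,0.4,0,0,0,0,0.5,0,0,0,0,0.5,0,0,-0.01,0,0.6,0,0,-0.03,0,0.8,0,0,-0.04,0,1,0,0,-0.05,0,1,0,0,-0.04,0,1]'; python3 go.py .6022 -.287 .013;  python3 -c "
from h import *
cap('wrist','w4');cap('scene','s4');cap('top','t4')
a=cv2.imread('pics/w4.png');b=cv2.imread('pics/s4.png')
cv2.imwrite('pics/c4.png',np.hstack([cv2.resize(a,(400,300)),b[100:400,180:580]]))"
```

```text
clock: 5.75
ee_pos: [0.4305, 0.0, 0.205]
tcp_rot: [-0.0, 0.986, -0.165, 0.001]
wrist_force: [1.4, 0.1, -0.3]
finger_gap: 0.896
t 5.75 ee [0.4305 0.     0.205 ] toolshift [0.2552 0.216  0.1922] z tilt [ 2.e-03  5.e-04 -1.e+00] yaw x [ 0.946 -0.325  0.002] F [ 1.4  0.1 -0.3] gap 0.896
```

View pics/c4.png

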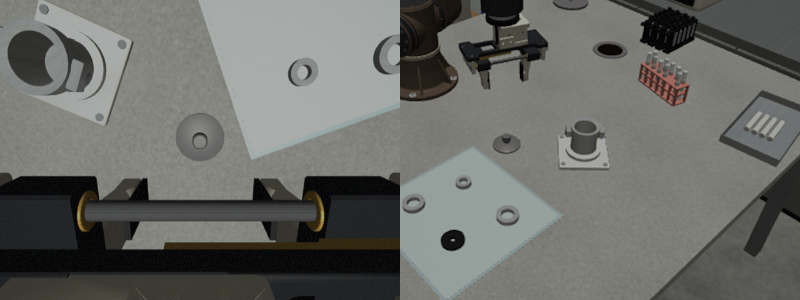

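The cap stands upright at (200,137) of the left half. Next the cushion.

```bash
python3 -m handwheel '[0.03,0.027,0,0,1,0.03,0.027,0,0,1,0.03,0.027,0,0,1,0.03,0.027,0,0,1,0.03,0.027,0,0,1,0.03,0.027,0,0,1,0.02,0.027,0,0,1,0.01,0.027,0,0,1,0,0,0,0,1,0,0,0,0,1]'; python3 go.py .6022 -.287 .013;  python3 -c "
from h import *
cap('wrist','w5')"
```

```text
clock: 6.9
ee_pos: [0.5579, -0.2727, 0.2002]
tcp_rot: [-0.0, 0.986, -0.166, -0.001]
wrist_force: [-0.7, 0.1, -0.2]
finger_gap: 1.0
t 6.90 ee [ 0.5579 -0.2727  0.2002] toolshift [ 0.047  -0.001   0.1871] z tilt [-2.5e-03  7.0e-04 -1.0e+00] yaw x [ 0.945 -0.326 -0.003] F [-0.7  0.1 -0.2] gap 1.000
```

View pics/w5.png

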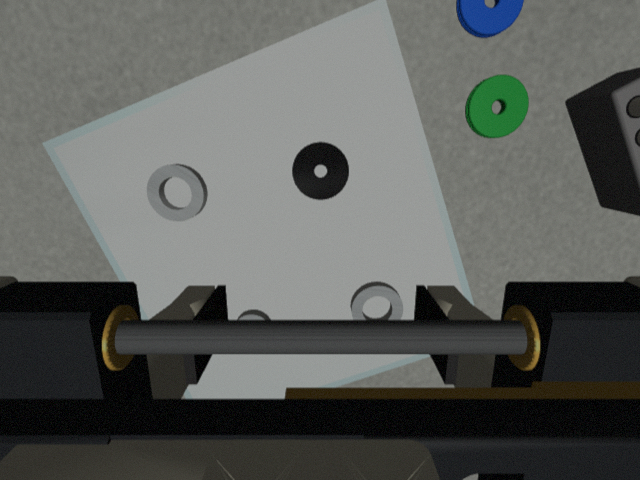

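The black cushion is at (320,170), hole at (320,171), with one ring at (177,192) and the other at (377,304) half hidden; green at (497,106), blue at (490,5). The mat edge looks slightly thick, so I'll measure heights.

```bash
python3 - <<'E'
from h import *
W=load('w5');S=load('scene0');T=load('top0');V=load('w2')
im=W['pixels'].astype(int)
def ell(m,x0,y0):
    cs,_=cv2.findContours(m.astype(np.uint8),cv2.RETR_EXTERNAL,0+cv2.CHAIN_APPROX_NONE);c=max(cs,key=cv2.contourArea);e=cv2.fitEllipse(c);return np.array(e[0])+[x0,y0],e[1]
sub=im[125:220,270:370];m=sub.sum(2)<200
c,ax=ell(m,270,125);print('cush',c,ax)
hole=(~m)[:, :];n,l,st,ce=cv2.connectedComponentsWithStats(hole.astype(np.uint8),connectivity=4)
for i in range(n): 
    if 20<st[i,4]<600: print('hole',ce[i]+[270,125],st[i])
for z in(.005,.01):print(z,onz(W,*c,z).round(4))
print(tri((W,*c),(S,232.5,339.8)),tri((W,*c),(S,232.5,339.8),(T,422.8,219)))
d=onz(W,c[0]-ax[0]/2,c[1],.007)-onz(W,c[0]+ax[0]/2,c[1],.007);print('diam',np.linalg.norm(d))
# ringR
sub=im[150:235,130:225];med=np.median(sub.reshape(-1,3),0);m=abs(sub-med).sum(2)>30
m=cv2.morphologyEx(m.astype(np.uint8),cv2.MORPH_OPEN,np.ones((3,3)));c,ax=ell(m,130,150);print('ringR',c,ax)
for z in(.007,.014):print(z,onz(W,*c,z).round(4))
print(tri((W,*c),(S,287.3,315.4)),tri((W,*c),(S,287.3,315.4),(T,375,209.4)))
# mat corners: wrist (385,0)?, (43,146) top-left corner ; scene corner candidates
cv2.imwrite('pics/c5.png',np.hstack([cv2.resize(cv2.imread('pics/w5.png')[120:180,30:110],(400,300),interpolation=2),cv2.resize(cv2.imread('pics/s4.png')[290:340,300:360],(400,300),interpolation=2)]))
E
```

```text
cush [320.15349197 170.38904953] (55.25027847290039, 55.883975982666016)
hole [320.1048951  170.67832168] [ 44  39  13  14 143]
0.005 [ 0.603  -0.2886  0.005 ]
0.01 [ 0.6034 -0.2887  0.01  ]
(array([ 0.60337354, -0.28828441,  0.00737388]), [0.00041099293991633915, 0.00041099293991640545]) (array([ 0.60281573, -0.28781409,  0.00608864]), [0.0008459104241113141, 0.00035593234331628555, 0.0005457416907288619])
diam 0.050502787622813225
ringR [176.82546997 191.71257019] (56.529808044433594, 61.09745407104492)
0.007 [ 0.6282 -0.1565  0.007 ]
0.014 [ 0.6282 -0.1594  0.014 ]
(array([ 0.62832976, -0.15605063,  0.00782483]), [0.0007737596518213575, 0.0007737596518214347]) (array([ 0.627578  , -0.15488587,  0.0058507 ]), [0.0012611651770727953, 0.0007785087455906225, 0.0006031192311530394])
```

View pics/c5.png

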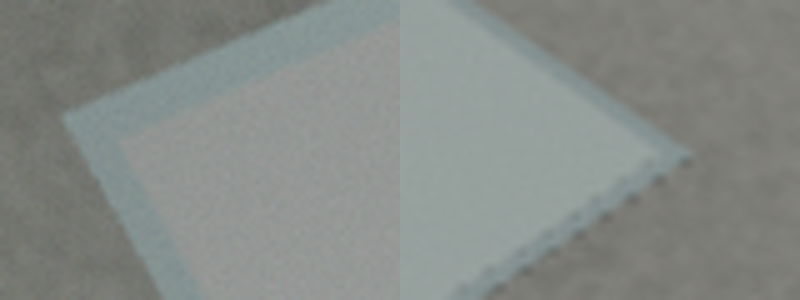

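Cushion at (0.603,-0.288), 6–7 mm high at its centre, 50.5 mm across; all as stated. Grasping its upper half so the rest hangs below the fingertips.

```bash
python3 -m handwheel '[0.024,0,0.03,0,1,0.0237,0,0.04,0,1,0,0,0.04,0,1,0,0,0.04,0,0.9,0,0,0.02,0,0.8,0,0,0.01,0,0.8,0,0,0.0055,0,0.8,0,0,0,0,0.8]' 20; python3 go.py .603 -.288 .0135
```

```text
clock: 7.75
ee_pos: [0.6044, -0.2873, 0.0165]
tcp_rot: [0.0, 0.986, -0.164, 0.0]
wrist_force: [0.1, 0.2, -0.1]
finger_gap: 0.803
t 7.75 ee [ 0.6044 -0.2873  0.0165] toolshift [-0.0011  0.0011  0.003 ] z tilt [ 5.e-04 -2.e-04 -1.e+00] yaw x [ 0.946 -0.324  0.001] F [ 0.1  0.2 -0.1] gap 0.803
```

```bash
python3 -m handwheel '[-0.001,0.001,0.0015,0,0.8,0,0,0,0,0.7]' 20; python3 go.py .603 -.288 .0135
```

```text
clock: 7.95
ee_pos: [0.6033, -0.2885, 0.0159]
tcp_rot: [0.0, 0.986, -0.165, 0.001]
wrist_force: [-0.4, -0.8, -0.8]
finger_gap: 0.759
t 7.95 ee [ 0.6033 -0.2885  0.0159] toolshift [-0.0004 -0.0004  0.0024] z tilt [ 2.e-03 -3.e-04 -1.e+00] yaw x [ 0.946 -0.325  0.002] F [-0.4 -0.8 -0.8] gap 0.759
```

```bash
python3 -m handwheel '[0,0,0.0025,0,0.7,0,0,0,0,0,0,0,0,0,0,0,0,0,0,0,0,0,0,0,0]' 20; python3 go.py .603 -.288 .0135
```

```text
clock: 8.45
ee_pos: [0.6028, -0.2885, 0.0122]
tcp_rot: [0.0, 0.986, -0.165, 0.0]
wrist_force: [-0.6, -0.7, 1.7]
finger_gap: 0.577
t 8.45 ee [ 0.6028 -0.2885  0.0122] toolshift [ 0.0001 -0.0005 -0.0013] z tilt [ 1.e-04 -1.e-04 -1.e+00] yaw x [ 0.946 -0.325  0.   ] F [-0.6 -0.7  1.7] gap 0.577
```

```bash
python3 -m handwheel '[0,0,-0.01,0,0,0,0,-0.02,0,0,0,0,-0.03,0,0,0,0,-0.04,0,0,-0.006,-0.016,-0.04,0,0,-0.0153,-0.0395,0,0,0,-0.0153,-0.0395,0,0,0,-0.0153,-0.0395,0,0,0,-0.0153,-0.0395,0,0,0,-0.0153,-0.0395,0,0,0,-0.0153,-0.0395,0,0,0,-0.0153,-0.0395,0,0,0]'; python3 -m handwheel '[-0.0153,-0.0395,0,0,0,-0.0153,-0.0395,0,0,0,0,0,0,0,0,0,0,0,0,0,0,0,0,0,0]'; python3 go.py .5865 .135 .104;python3 -c "
from h import *
cap('wrist','w6');cap('scene','s6');cap('top','t6')
a=cv2.imread('pics/w6.png');b=cv2.imread('pics/s6.png')
cv2.imwrite('pics/c6.png',np.hstack([cv2.resize(a,(400,300)),cv2.resize(b[150:300,270:470],(400,300))]))"
```

```text
clock: 9.65
ee_pos: [0.5905, 0.0267, 0.153]
tcp_rot: [-0.0, 0.986, -0.165, 0.0]
wrist_force: [1.1, -0.8, 0.1]
finger_gap: 0.579
clock: 10.15
ee_pos: [0.5873, 0.1092, 0.1524]
tcp_rot: [-0.0, 0.986, -0.165, 0.0]
wrist_force: [0.5, 0.0, -0.2]
finger_gap: 0.578
t 10.15 ee [0.5873 0.1092 0.1524] toolshift [-0.0092 -0.0242  0.0484] z tilt [ 0.  0. -1.] yaw x [ 0.946 -0.325  0.   ] F [ 0.5  0.  -0.2] gap 0.578
```

View pics/c6.png

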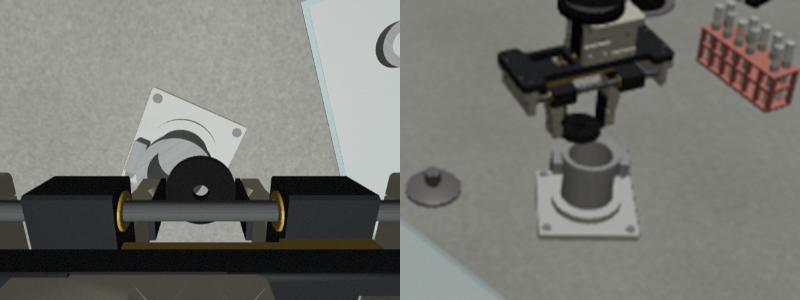

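The cushion hangs flat and level between the fingers, hole at (201,189) of the left half. I'll check its offset from the TCP and the rim centre.

```bash
python3 - <<'E'
from h import *
from go import R_
W=load('w6');T=load('t4')
s,M=R_()
im=W['pixels'].astype(int);sub=im[270:325,295:345];m=(sub.sum(2)>200).astype(np.uint8)
n,l,st,ce=cv2.connectedComponentsWithStats(m)
for i in range(1,n):
    if st[i,4]>30:
        u,v=ce[i]+[295,270];print(st[i],u,v,(M.T@(onz(W,u,v,.150)-s['ee_pos'])).round(4))
# rim in top view t4
S=load('s4')
a=cv2.resize(cv2.imread('pics/t4.png')[195:245,240:300],None,fx=6.66,fy=6.66,interpolation=2)
b=cv2.resize(cv2.imread('pics/s4.png')[205:260,340:400],None,fx=6.66,fy=6.66,interpolation=2)
h=max(a.shape[0],b.shape[0]);o=np.zeros((h,800,3),np.uint8);o[:a.shape[0],:a.shape[1]]=a;o[:b.shape[0],400:400+b.shape[1]]=b[:,:400];cv2.imwrite('pics/c7.png',o)
E
```

```text
[ 15  26  23  17 271] 321.5830258302583 304.55350553505536 [0.0025 0.0004 0.0022]
```

View pics/c7.png

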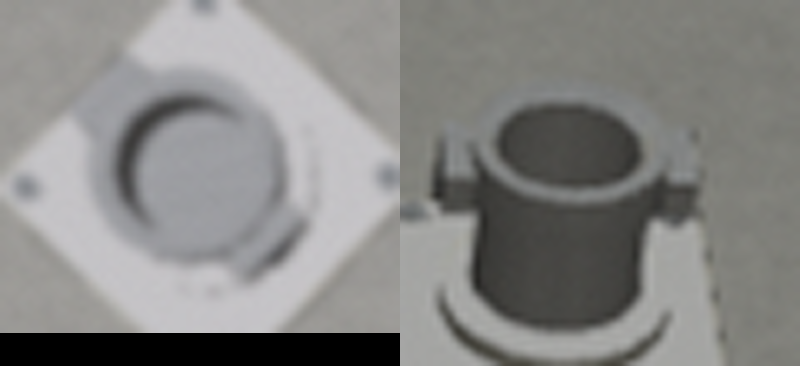

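View pics/w4.png

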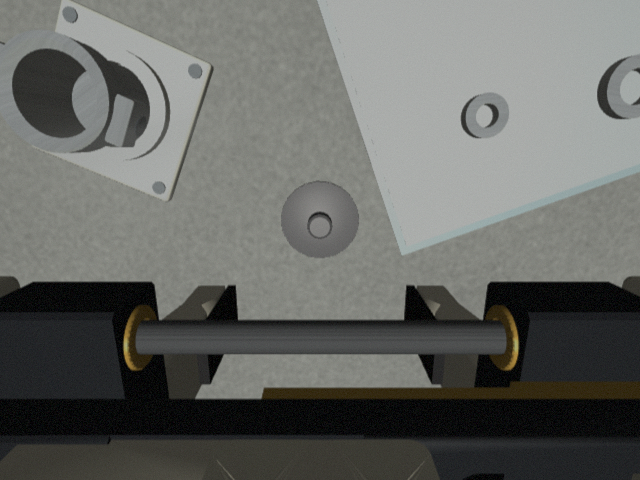

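```bash
python3 - <<'E'
from h import *
T=load('t4');S=load('s4')
print(tri((T,268.4,219.8),(S,365.4,226.5)),onz(T,268.4,219.8,.096),onz(S,365.4,226.5,.096))
W=load('w4');g=cv2.imread('pics/w4.png',0)
k=cv2.HoughCircles(g[20:165,0:125],cv2.HOUGH_GRADIENT,1,300,param1=80,param2=15,minRadius=40,maxRadius=70);print(k)
W=load('w6')
print(proj(W,(.5865,.135,.096)))
E
```

```text
(array([0.58674609, 0.13441544, 0.09290531]), [0.0022465231624905976, 0.002246523162490806]) [0.58490972 0.13237856 0.096     ] [0.59055493 0.13328674 0.096     ]
[[[58.5 83.5 50.4]]]
[279.25371941 284.95307716]
```

```bash
python3 -m handwheel '[-0.005,-0.012,0.01,0,0,-0.005,-0.012,0.01,0,0,0,0,0.005,0,0,0,0,0,0,0]'; python3 go.py .587 .1345 .104;python3 -c "
from h import *
cap('wrist','w7');cap('scene','s7');cap('top','t7')
a=cv2.imread('pics/w7.png');b=cv2.imread('pics/s7.png')
cv2.imwrite('pics/c7b.png',np.hstack([a[150:420,160:480],cv2.resize(b[190:257,320:400],(320,270),interpolation=2)]))"
```

```text
clock: 10.7
ee_pos: [0.585, 0.1357, 0.1255]
tcp_rot: [0.001, 0.986, -0.164, -0.001]
wrist_force: [-0.5, 0.3, -0.3]
finger_gap: 0.58
t 10.70 ee [0.585  0.1357 0.1255] toolshift [0.0024 0.0005 0.0215] z tilt [-0.0024 -0.0012 -1.    ] yaw x [ 0.946 -0.324 -0.002] F [-0.5  0.3 -0.3] gap 0.580
```

View pics/c7b.png

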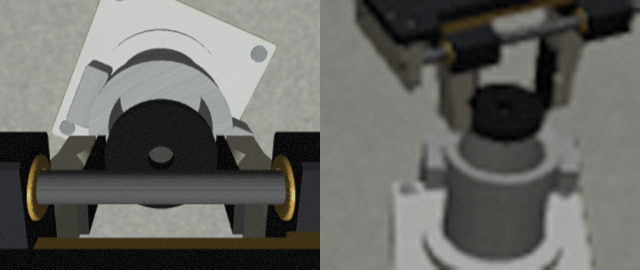

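Disc and rim are lined up across the jaws (both at column 160 of the left crop). Lowering to the rim.

```bash
python3 -m handwheel '[0.001,0,0.006,0,0,0,0,0.006,0,0,0,0,0.005,0,0,0,0,0.002,0,0,0,0,0,0,0]'; python3 go.py .587 .1345 .104;python3 -c "
from h import *
cap('wrist','w8');cap('scene','s8')
a=cv2.imread('pics/w8.png');b=cv2.imread('pics/s8.png')
cv2.imwrite('pics/c8.png',np.hstack([a[150:420,160:480],cv2.resize(b[190:257,320:400],(320,270),interpolation=2)]))"
```

```text
clock: 11.35
ee_pos: [0.5865, 0.135, 0.1075]
tcp_rot: [0.0, 0.986, -0.165, -0.0]
wrist_force: [-0.6, 0.3, 0.4]
finger_gap: 0.581
t 11.35 ee [0.5865 0.135  0.1075] toolshift [0.0007 0.0003 0.0035] z tilt [-8.e-04 -5.e-04 -1.e+00] yaw x [ 0.946 -0.325 -0.001] F [-0.6  0.3  0.4] gap 0.581
```

View pics/c8.png

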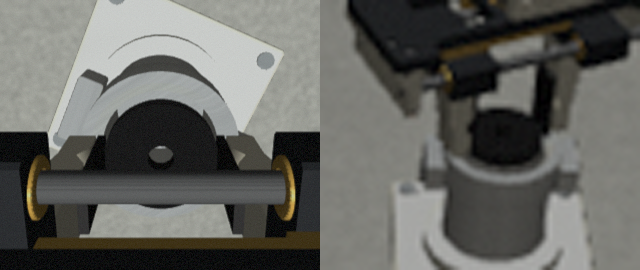

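```bash
python3 -m handwheel '[0,0,0.002,0,0,0,0,0.001,0,0,0,0,0,0,0]'; python3 go.py .587 .1345 .104; python3 - <<'E'
from h import *
from scipy.optimize import least_squares
W=load('w8');
# rim arc points: radial edge scan on the upper half (inverse-projected on z=.096), search outer edge around predicted circle
g=cv2.GaussianBlur(cv2.cvtColor(W['pixels'],cv2.COLOR_RGB2GRAY),(0,0),1).astype(float)
def scan(c0,z,r0,r1,angs,sgn):
    P=[]
    for a in angs:
        rr=np.arange(r0,r1,.0003);pts=np.array([proj(W,(c0[0]+q*np.cos(a),c0[1]+q*np.sin(a),z)) for q in rr])
        v=cv2.remap(g.astype(np.float32),pts[None,:,0].astype(np.float32),pts[None,:,1].astype(np.float32),1)[0]
        d=np.gradient(v)*sgn;i=d.argmax();P.append((c0[0]+rr[i]*np.cos(a),c0[1]+rr[i]*np.sin(a)))
    P=np.array(P);f=least_squares(lambda p:np.hypot(P[:,0]-p[0],P[:,1]-p[1])-p[2],[*c0,(r0+r1)/2],loss='soft_l1',f_scale=.0005);return f.x.round(4),np.sqrt(2*f.cost/len(P)).round(5)
ax=np.arctan2(-.325,.946)
A=ax+np.radians(np.arange(-55,56,5))
print('disc',scan((.587,.1345),.1055,.021,.031,A,1))
print('rim',scan((.587,.1345),.096,.034,.042,ax+np.radians(np.arange(-35,36,5)),-1))
print('stand',[onz(W,*p,.012).round(4) for p in ((425.5,209),)])
E
```

```text
clock: 11.75
ee_pos: [0.5867, 0.1352, 0.1049]
tcp_rot: [0.0, 0.986, -0.165, -0.0]
wrist_force: [-0.0, 0.1, -0.4]
finger_gap: 0.581
t 11.75 ee [0.5867 0.1352 0.1049] toolshift [0.0006 0.0006 0.0009] z tilt [-2.e-04 -0.e+00 -1.e+00] yaw x [ 0.946 -0.325 -0.   ] F [-0.   0.1 -0.4] gap 0.581
disc (array([0.5859, 0.135 , 0.0293]), np.float64(0.00048))
rim (array([0.5865, 0.1352, 0.0392]), np.float64(0.0004))
stand [array([0.5915, 0.0581, 0.012 ])]
```

Disc and rim centres agree within 1 mm. Releasing.

```bash
python3 -m handwheel '[0,0,0,0,0.8,0,0,0,0,0.9,0,0,0,0,0.9,0,0,0,0,1,0,0,-0.03,0,1,0,0,-0.04,0,1,-0.02,0,-0.03,0,1,-0.02,0,0,0,1,0,0,0,0,1]'; python3 go.py .6278 -.155 .0135;python3 -c "
from h import *
cap('wrist','w9');cap('scene','s9');cap('top','t9')
a=cv2.imread('pics/w9.png');b=cv2.imread('pics/t9.png')
cv2.imwrite('pics/c9.png',np.hstack([a[100:400,160:560],cv2.resize(b[195:245,240:306],(400,300),interpolation=2)]))"
```

```text
clock: 12.65
ee_pos: [0.5478, 0.1489, 0.2066]
tcp_rot: [-0.001, 0.986, -0.164, 0.001]
wrist_force: [0.2, 0.5, -0.3]
finger_gap: 0.999
t 12.65 ee [0.5478 0.1489 0.2066] toolshift [0.174  0.262  0.1926] z tilt [ 0.0018  0.0019 -1.    ] yaw x [ 0.946 -0.324  0.001] F [ 0.2  0.5 -0.3] gap 0.999
```

View pics/c9.png

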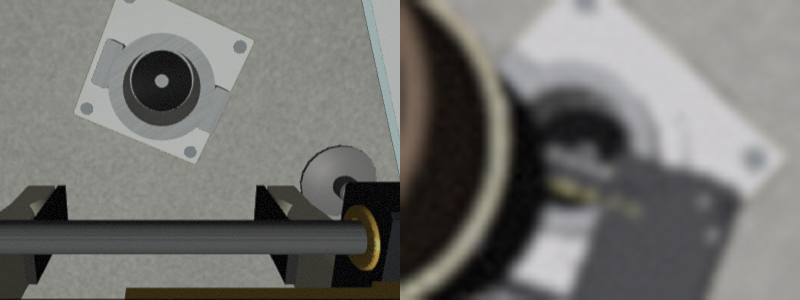

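The cushion lies in the bore, apparently flat, hole at (321,180). A quick check of size and height, then on to ring R at (0.628,-0.155).

```bash
python3 - <<'E'
from h import *
W=load('w9');im=W['pixels'].astype(int);sub=im[140:220,285:365]
m=(sub.sum(2)<110).astype(np.uint8);cs,_=cv2.findContours(m,0,1);c=max(cs,key=cv2.contourArea);e=cv2.fitEllipse(cv2.convexHull(c));print(e,onz(W,e[0][0]+285,e[0][1]+140,.04))
print('hole',onz(W,321.5,180.5,.04), 'mm/px',1000*np.linalg.norm(onz(W,321,180,.04)-onz(W,322,180,.04)))
cv2.imwrite('pics/c9b.png',cv2.resize(cv2.imread('pics/w9.png')[125:235,260:390],None,fx=5,fy=5,interpolation=2))
E
python3 -m handwheel '[0.02,0.03,0,0,1,0.02,0.03,0,0,1,0.02,0.03,0,0,1,0.02,0.03,0,0,1,0.02,0.03,0,0,1,0.02,0.03,0,0,1,0.01,0.03,0,0,1,0,0.03,0,0,1,0,0.022,0,0,1,0,0,0,0,1]'; python3 -c "
from h import *
cap('wrist','w10')"; python3 go.py .6278 -.155 .0135
```

```text
((36.34443664550781, 40.58070373535156), (58.39055252075195, 59.66014099121094), 176.00770568847656) [0.58717201 0.13442886 0.04      ]
hole [0.58719338 0.1342819  0.04      ] mm/px 0.8491403442498742
clock: 13.8
ee_pos: [0.5859, -0.1446, 0.204]
tcp_rot: [0.0, 0.986, -0.166, -0.001]
wrist_force: [-0.2, 0.9, -0.4]
finger_gap: 1.004
t 13.85 ee [ 0.5865 -0.1435  0.2041] toolshift [ 0.0431 -0.0028  0.1906] z tilt [-1.5e-03 -2.0e-04 -1.0e+00] yaw x [ 0.945 -0.327 -0.001] F [-0.1  0.3 -0.3] gap 1.001
```

View pics/c9b.png

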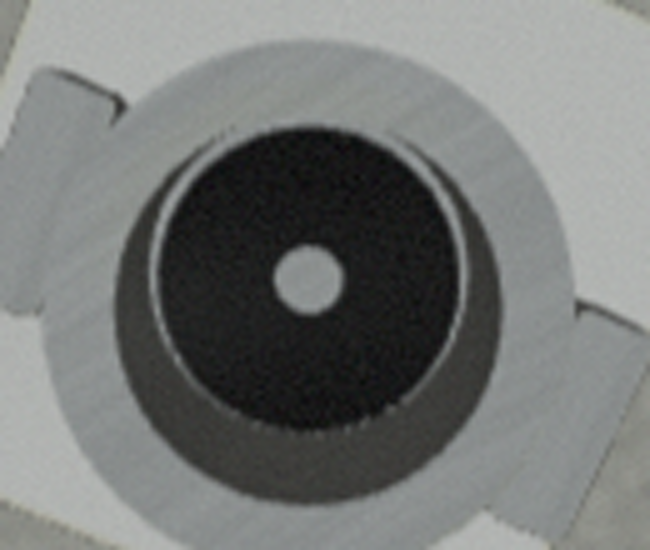

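View pics/w10.png

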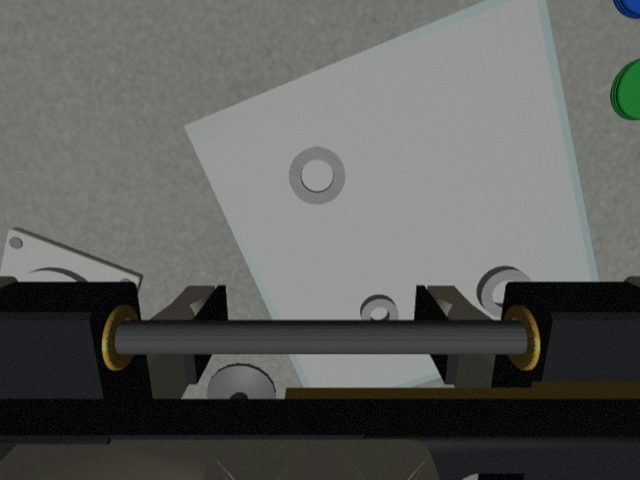

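The cushion is flat at the bottom, hole on the axis, 51 mm across at z = 0.040. The large ring R is at (317,176); the small one is at (379,310).

```bash
python3 - <<'E'
from h import *
W=load('w10');W5=load('w5')
im=W['pixels'].astype(int);sub=im[135:220,270:365];med=np.median(sub.reshape(-1,3),0);m=(abs(sub-med).sum(2)>30).astype(np.uint8)
m=cv2.morphologyEx(m,cv2.MORPH_OPEN,np.ones((3,3)));cs,_=cv2.findContours(m,0,1);c=max(cs,key=cv2.contourArea);e=cv2.fitEllipse(c)
u=np.array(e[0])+[270,135];print(u,e[1],onz(W,*u,.014),onz(W,*u,.01))
print(tri((W,*u),(W5,176.8,191.7)),tri((W,*u),(W5,176.8,191.7),(load('scene0'),287.3,315.4),(load('top0'),375,209.4)))
E
python3 go.py .628 -.1555 .0135
```

```text
[316.54659271 175.22515488] (55.69547653198242, 57.30057144165039) [ 0.62842778 -0.15633224  0.014     ] [ 0.62811933 -0.15618692  0.01      ]
(array([ 0.62802252, -0.15608973,  0.00607956]), [0.00020970519948209775, 0.00020970519948202633]) (array([ 0.62769576, -0.15525528,  0.00619001]), [0.0008028384801436168, 0.0010126306794550762, 0.0008702860088454835, 0.0010304382858256037])
t 13.85 ee [ 0.5865 -0.1435  0.2041] toolshift [ 0.0434 -0.0023  0.1906] z tilt [-1.5e-03 -2.0e-04 -1.0e+00] yaw x [ 0.945 -0.327 -0.001] F [-0.1  0.3 -0.3] gap 1.001
```

```bash
python3 -m handwheel '[0.022,-0.001,0.03,0,1,0.0215,-0.001,0.04,0,1,0,0,0.04,0,1,0,0,0.04,0,0.9,0,0,0.02,0,0.8,0,0,0.012,0,0.8,0,0,0.006,0,0.8,0,0,0,0,0.8,0,0,0,0,0.75]' 20; python3 go.py .628 -.156 .014
```

```text
clock: 14.75
ee_pos: [0.6296, -0.1539, 0.0183]
tcp_rot: [-0.0, 0.986, -0.164, 0.001]
wrist_force: [-0.1, 0.1, 0.3]
finger_gap: 0.77
t 14.75 ee [ 0.6296 -0.1539  0.0183] toolshift [-0.0008  0.0025  0.0043] z tilt [ 1.9e-03 -1.0e-04 -1.0e+00] yaw x [ 0.946 -0.324  0.002] F [-0.1  0.1  0.3] gap 0.770
```

```bash
python3 -m handwheel '[-0.0008,0.0025,0.003,0,0.75,0,0,0,0,0.75]' 20; python3 go.py .628 -.156 .014
```

```text
clock: 14.95
ee_pos: [0.6271, -0.1563, 0.0148]
tcp_rot: [-0.0, 0.986, -0.165, 0.001]
wrist_force: [-0.3, 0.2, -0.0]
finger_gap: 0.752
t 14.95 ee [ 0.6271 -0.1563  0.0148] toolshift [ 0.0008 -0.0006  0.0008] z tilt [ 1.1e-03  1.0e-04 -1.0e+00] yaw x [ 0.946 -0.325  0.001] F [-0.3  0.2 -0. ] gap 0.752
```

```bash
python3 -m handwheel '[0.0008,-0.0005,0,0,0.7,0,0,0,0,0,0,0,0,0,0,0,0,0,0,0,0,0,0,0,0,0,0,0,0,0]' 20; python3 go.py .628 -.156 .014; python3 -m handwheel '[0,0,-0.01,0,0,0,0,-0.02,0,0,0,0,-0.03,0,0,0,0,-0.04,0,0,0,0,-0.02,0,0,-0.019,-0.0374,0,0,0,-0.019,-0.0374,0,0,0,-0.019,-0.0374,0,0,0,-0.019,-0.0374,0,0,0,-0.019,-0.0374,0,0,0,-0.019,-0.0374,0,0,0,-0.019,-0.0374,0,0,0]'; python3 -m handwheel '[0,0,0,0,0,0,0,0,0,0]';python3 go.py .587 .1345 .104;python3 -c "
from h import *
cap('wrist','w11');cap('scene','s11')
a=cv2.imread('pics/w11.png');b=cv2.imread('pics/s11.png')
cv2.imwrite('pics/c11.png',np.hstack([a[150:420,160:480],cv2.resize(b[190:257,320:400],(320,270),interpolation=2)]))"
```

```text
clock: 15.55
ee_pos: [0.6281, -0.1559, 0.0143]
tcp_rot: [0.0, 0.986, -0.165, 0.0]
wrist_force: [-0.0, -0.3, 2.5]
finger_gap: 0.579
t 15.55 ee [ 0.6281 -0.1559  0.0143] toolshift [-0.0001  0.0001  0.0003] z tilt [ 3.e-04 -1.e-04 -1.e+00] yaw x [ 0.946 -0.325  0.   ] F [-0.  -0.3  2.5] gap 0.579
clock: 16.75
ee_pos: [0.5866, 0.1365, 0.1348]
tcp_rot: [-0.0, 0.986, -0.165, 0.0]
wrist_force: [0.6, -0.6, -0.9]
finger_gap: 0.583
clock: 16.95
ee_pos: [0.5868, 0.136, 0.1344]
tcp_rot: [-0.0, 0.987, -0.164, 0.0]
wrist_force: [0.7, -1.4, -0.6]
finger_gap: 0.578
t 16.95 ee [0.5868 0.136  0.1344] toolshift [0.0007 0.0014 0.0304] z tilt [ 0.e+00  1.e-04 -1.e+00] yaw x [ 0.947 -0.323 -0.   ] F [ 0.7 -1.4 -0.6] gap 0.578
```

View pics/c11.png

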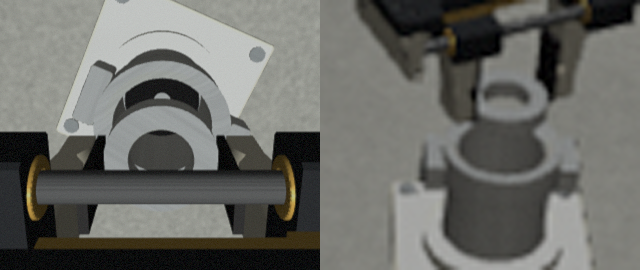

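The ring hangs level, concentric with the mouth at column 160. Lowering into the mouth.

```bash
python3 -m handwheel '[0.0005,0.001,0.01,0,0,0,0,0.008,0,0,0,0,0.005,0,0,0,0,0.003,0,0,0,0,0.002,0,0,0,0,0,0,0]'; python3 go.py .587 .1345 .105;python3 -c "
from h import *
cap('wrist','w12');cap('scene','s12')
a=cv2.imread('pics/w12.png');b=cv2.imread('pics/s12.png')
cv2.imwrite('pics/c12.png',np.hstack([a[150:420,160:480],cv2.resize(b[190:257,320:400],(320,270),interpolation=2)]))"
```

```text
clock: 17.65
ee_pos: [0.5873, 0.1336, 0.1057]
tcp_rot: [0.0, 0.986, -0.165, -0.0]
wrist_force: [0.5, 1.2, -0.3]
finger_gap: 0.582
t 17.65 ee [0.5873 0.1336 0.1057] toolshift [-0.0005 -0.0007  0.0007] z tilt [-4.e-04 -2.e-04 -1.e+00] yaw x [ 0.946 -0.325 -0.   ] F [ 0.5  1.2 -0.3] gap 0.582
```

View pics/c12.png

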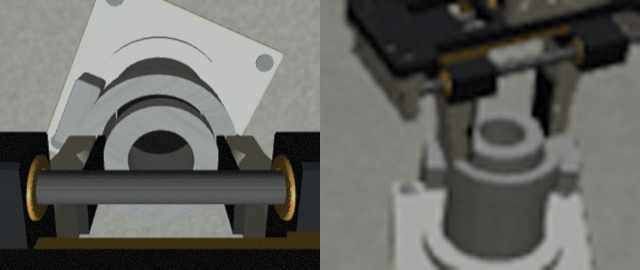

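No contact force, and the ring sits within the mouth. Releasing.

```bash
python3 -m handwheel '[0,-0.0005,0.0005,0,0,0,0,0,0,0.8,0,0,0,0,0.9,0,0,0,0,0.9,0,0,0,0,1,0,0,-0.03,0,1,0,0,-0.04,0,1,-0.02,0,-0.03,0,1,-0.02,0,0,0,1,0,0,0,0,1]'; python3 go.py .4545 -.2965 .014;python3 -c "
from h import *
cap('wrist','w13')
cv2.imwrite('pics/c13.png',cv2.resize(cv2.imread('pics/w13.png')[110:240,250:400],None,fx=4,fy=4,interpolation=2))"
```

```text
clock: 18.75
ee_pos: [0.5485, 0.1478, 0.2071]
tcp_rot: [-0.001, 0.986, -0.164, 0.001]
wrist_force: [0.4, -0.1, -0.4]
finger_gap: 0.996
t 18.75 ee [0.5485 0.1478 0.2071] toolshift [0.0549 0.4513 0.1921] z tilt [ 0.0018  0.0019 -1.    ] yaw x [ 0.946 -0.324  0.001] F [ 0.4 -0.1 -0.4] gap 0.996
```

View pics/c13.png

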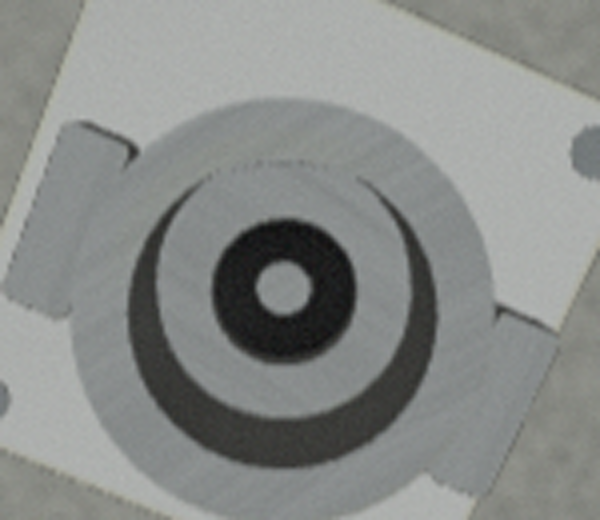

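The first ring lies flat on the cushion, bore and hole concentric at (284,290) of the crop. Going to the second ring.

```bash
python3 -m handwheel '[0.001,0.041,0,0,1,0.001,0.041,0,0,1,0.001,0.041,0,0,1,0.001,0.041,0,0,1,0.001,0.041,0,0,1,0.001,0.041,0,0,1,0.001,0.041,0,0,1,0.001,0.041,0,0,1,0.001,0.041,0,0,1,0.001,0.041,0,0,1,0.001,0.041,0,0,1,0,0,0,0,1]'; python3 -m handwheel '[0,0,0,0,1]'; python3 -c "
from h import *
cap('wrist','w14')"; python3 go.py .4545 -.2965 .014
```

```text
clock: 20.0
ee_pos: [0.412, -0.2866, 0.2048]
tcp_rot: [0.0, 0.986, -0.167, -0.001]
wrist_force: [-1.0, 0.4, -1.3]
finger_gap: 1.002
clock: 20.1
ee_pos: [0.413, -0.284, 0.2048]
tcp_rot: [-0.0, 0.986, -0.166, -0.001]
wrist_force: [-0.5, 0.2, -0.1]
finger_gap: 0.995
t 20.15 ee [ 0.4134 -0.2832  0.205 ] toolshift [ 0.0434 -0.0008  0.191 ] z tilt [-1.e-03  3.e-04 -1.e+00] yaw x [ 0.945 -0.326 -0.001] F [ 0.5 -0.1 -0.3] gap 1.002
```

View pics/w14.png

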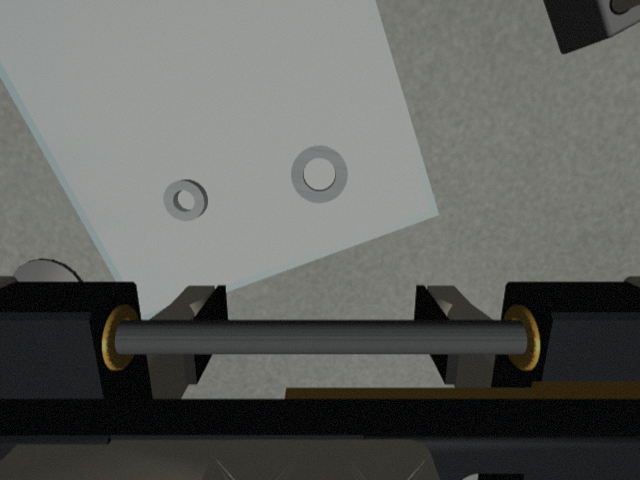

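The large ring is at (319,174) and the small one at (185,200), far enough from the fingers' 65 mm half-span (about 12 cm off).

```bash
python3 - <<'E'
from h import *
W=load('w14')
im=W['pixels'].astype(int);sub=im[135:215,275:365];med=np.median(sub.reshape(-1,3),0);m=(abs(sub-med).sum(2)>30).astype(np.uint8)
m=cv2.morphologyEx(m,cv2.MORPH_OPEN,np.ones((3,3)));cs,_=cv2.findContours(m,0,1);c=max(cs,key=cv2.contourArea);e=cv2.fitEllipse(c)
u=np.array(e[0])+[275,135];print(u,e[1],onz(W,*u,.01))
print(tri((W,*u),(load('scene0'),193.2,303.5),(load('top0'),425.8,272.3)))
E
python3 -m handwheel '[0.022,-0.0005,0.03,0,1,0.0215,-0.0005,0.04,0,1,0,0,0.04,0,1,0,0,0.04,0,0.9,0,0,0.02,0,0.8,0,0,0.012,0,0.8,0,0,0,0,0.8,0,0,0,0,0.75]' 20; python3 go.py .4545 -.297 .014
```

```text
[318.89807892 173.88173676] (56.0615119934082, 57.106231689453125) [ 0.45570126 -0.29785866  0.01      ]
(array([ 0.45508423, -0.29684885,  0.00665193]), [0.0009789671133301093, 0.0003197702153088461, 0.0007480695801426872])
clock: 20.95
ee_pos: [0.4561, -0.2958, 0.0244]
tcp_rot: [0.0, 0.986, -0.164, 0.001]
wrist_force: [0.1, 0.8, 0.8]
finger_gap: 0.768
t 20.95 ee [ 0.4561 -0.2958  0.0244] toolshift [-0.0011  0.0016  0.0104] z tilt [ 1.e-03 -5.e-04 -1.e+00] yaw x [ 0.946 -0.324  0.001] F [0.1 0.8 0.8] gap 0.768
```

```bash
python3 -m handwheel '[0,0.0015,0.005,0,0.75,0,0,0.0045,0,0.75,0,0,0,0,0.75]' 20; python3 go.py .4553 -.2973 .014
```

```text
clock: 21.25
ee_pos: [0.4545, -0.2975, 0.0141]
tcp_rot: [-0.0, 0.986, -0.165, 0.0]
wrist_force: [0.3, -0.1, 0.2]
finger_gap: 0.753
t 21.25 ee [ 0.4545 -0.2975  0.0141] toolshift [ 0.0007 -0.0005  0.0001] z tilt [ 4.e-04  0.e+00 -1.e+00] yaw x [ 0.946 -0.325  0.   ] F [ 0.3 -0.1  0.2] gap 0.753
```

```bash
python3 -m handwheel '[0.0005,0,0,0,0.7,0,0,0,0,0,0,0,0,0,0,0,0,0,0,0,0,0,0,0,0,0,0,-0.01,0,0,0,0,-0.02,0,0,0,0,-0.03,0,0,0,0,-0.04,0,0,0,0,-0.02,0,0]' 20; python3 -m handwheel '[-0.0015,-0.0451,0,0,0,-0.0015,-0.0451,0,0,0,-0.0015,-0.0451,0,0,0,-0.0015,-0.0451,0,0,0,-0.0015,-0.0451,0,0,0,-0.0015,-0.0451,0,0,0,-0.0015,-0.0451,0,0,0,-0.0015,-0.0451,0,0,0,-0.0015,-0.0451,0,0,0,-0.0015,-0.0441,0,0,0,0,0,0,0,0,0,0,0,0,0]'; python3 -m handwheel '[0,0,0,0,0]';python3 go.py .587 .1345 .104;python3 -c "
from h import *
cap('wrist','w15');cap('scene','s15')
a=cv2.imread('pics/w15.png');b=cv2.imread('pics/s15.png')
cv2.imwrite('pics/c15.png',np.hstack([a[150:420,160:480],cv2.resize(b[190:257,320:400],(320,270),interpolation=2)]))"
```

```text
clock: 22.25
ee_pos: [0.4561, -0.2981, 0.138]
tcp_rot: [0.0, 0.986, -0.164, 0.002]
wrist_force: [1.4, 0.1, -1.3]
finger_gap: 0.579
clock: 23.45
ee_pos: [0.5867, 0.1339, 0.1341]
tcp_rot: [0.0, 0.986, -0.164, -0.0]
wrist_force: [0.4, 0.8, -0.5]
finger_gap: 0.58
clock: 23.55
ee_pos: [0.5865, 0.1323, 0.1342]
tcp_rot: [0.0, 0.986, -0.165, -0.0]
wrist_force: [0.4, -0.6, -0.4]
finger_gap: 0.58
t 23.55 ee [0.5865 0.1323 0.1342] toolshift [-0.0002 -0.0022  0.0302] z tilt [-5.e-04 -2.e-04 -1.e+00] yaw x [ 0.946 -0.325 -0.   ] F [ 0.4 -0.6 -0.4] gap 0.580
```

View pics/c15.png

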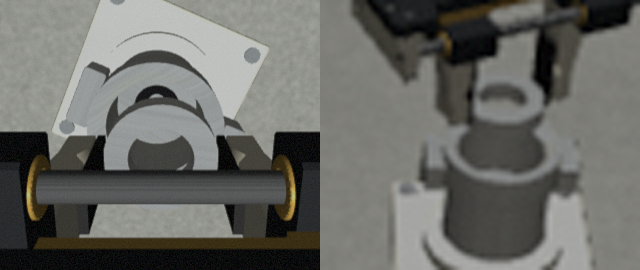

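The second ring hangs level, 2 mm off along the jaws; correcting while lowering.

```bash
python3 -m handwheel '[0,-0.002,0.01,0,0,0,0,0.008,0,0,0,0,0.005,0,0,0,0,0.003,0,0,0,0,0.002,0,0,0,0,0,0,0]'; python3 go.py .587 .1345 .105;python3 -c "
from h import *
cap('wrist','w16');cap('scene','s16')
a=cv2.imread('pics/w16.png');b=cv2.imread('pics/s16.png')
cv2.imwrite('pics/c16.png',np.hstack([a[150:420,160:480],cv2.resize(b[190:257,320:400],(320,270),interpolation=2)]))"
```

```text
clock: 24.25
ee_pos: [0.5876, 0.1346, 0.1057]
tcp_rot: [0.0, 0.986, -0.165, -0.0]
wrist_force: [-0.6, 0.7, 0.1]
finger_gap: 0.579
t 24.25 ee [0.5876 0.1346 0.1057] toolshift [-0.0005  0.0003  0.0007] z tilt [-4.e-04 -3.e-04 -1.e+00] yaw x [ 0.946 -0.325 -0.   ] F [-0.6  0.7  0.1] gap 0.579
```

View pics/c16.png

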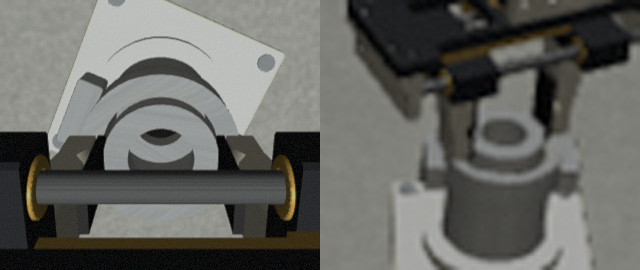

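Aligned within 1 mm, no force. Releasing.

```bash
python3 -m handwheel '[0,0,0.0005,0,0,0,0,0,0,0.8,0,0,0,0,0.9,0,0,0,0,0.9,0,0,0,0,1,0,0,-0.03,0,1,0,0,-0.04,0,1,-0.02,0,-0.03,0,1,-0.02,0,0,0,1,0,0,0,0,1]'; python3 go.py .43 0 .0345;python3 -c "
from h import *
cap('wrist','w17')
cv2.imwrite('pics/c17.png',cv2.resize(cv2.imread('pics/w17.png')[110:240,250:400],None,fx=4,fy=4,interpolation=2))"
```

```text
clock: 25.35
ee_pos: [0.5487, 0.1484, 0.2071]
tcp_rot: [-0.001, 0.986, -0.164, 0.001]
wrist_force: [0.1, -0.1, -0.7]
finger_gap: 1.0
t 25.35 ee [0.5487 0.1484 0.2071] toolshift [-0.0644  0.1792  0.1721] z tilt [ 0.0018  0.0019 -1.    ] yaw x [ 0.946 -0.324  0.001] F [ 0.1 -0.1 -0.7] gap 1.000
```

View pics/c17.png

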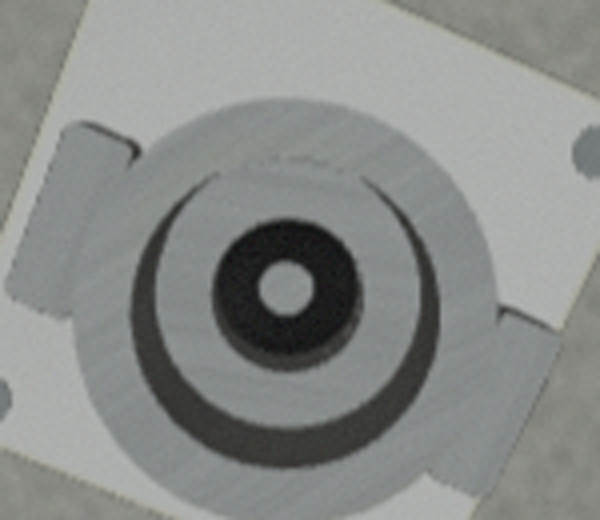

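View pics/w17.png

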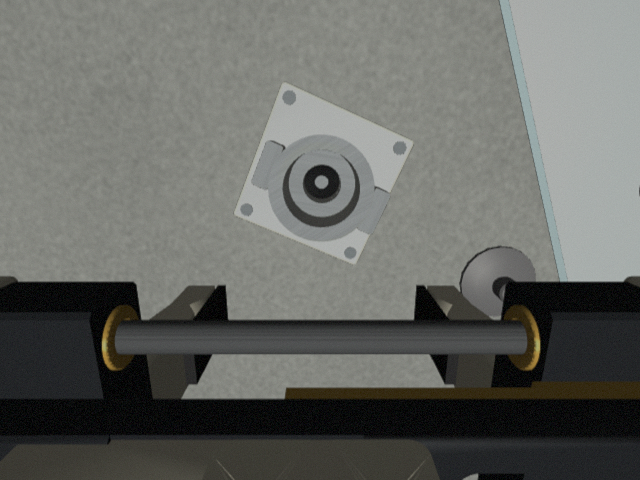

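All three stack flat: the ring outlines are concentric, 52 mm wide at the expected z = 0.068, with cushion and both rings seen through the hole. Now fetching the cap, at (498,280).

```bash
python3 -m handwheel '[-0.02,0.036,0,0,1,-0.02,0.036,0,0,1,-0.02,0.036,0,0,1,-0.02,0.036,0,0,1,-0.02,0.036,0,0,0.8,0,0,0,0,0.7,0,0,0,0,0.7]'; python3 go.py .4305 0 .0345;python3 -c "
from h import *
cap('wrist','w18')"
```

```text
clock: 26.1
ee_pos: [0.3969, 0.0095, 0.2058]
tcp_rot: [-0.0, 0.986, -0.165, 0.0]
wrist_force: [0.8, 0.0, 0.5]
finger_gap: 0.788
t 26.10 ee [0.3969 0.0095 0.2058] toolshift [ 0.0347 -0.0019  0.1714] z tilt [ 1.e-03  3.e-04 -1.e+00] yaw x [ 0.946 -0.325  0.001] F [0.8 0.  0.5] gap 0.788
```

View pics/w18.png

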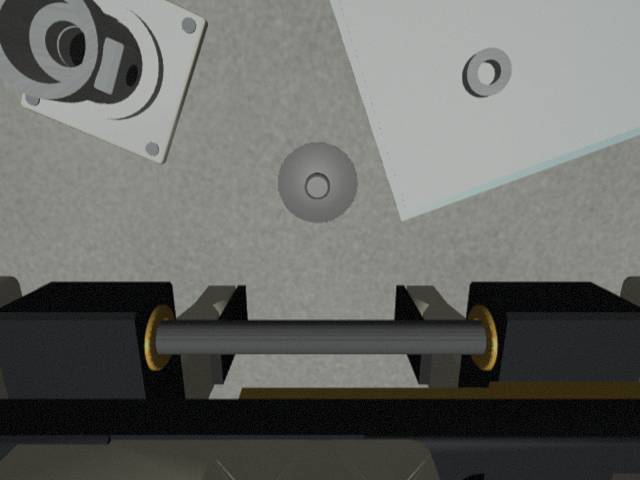

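The knob top is at (317,186), unmoved since the release.

```bash
python3 -c "
from h import *
W=load('w18');print(onz(W,317.5,185.5,.04)); W=load('w4');print(onz(W,319.5,225,.04))"
python3 -m handwheel '[0.018,-0.001,0.03,0,0.7,0.017,-0.001,0.04,0,0.7,0,0,0.04,0,0.7,0,0,0.03,0,0.7,0,0,0.02,0,0.7,0,0,0.009,0,0.7,0,0,0,0,0.7]'; python3 go.py .4305 0 .0345
```

```text
[ 0.43334838 -0.00088049  0.04      ]
[ 0.43425995 -0.00077659  0.04      ]
clock: 26.85
ee_pos: [0.4304, 0.0005, 0.0352]
tcp_rot: [0.001, 0.986, -0.164, -0.001]
wrist_force: [1.1, -0.4, -0.6]
finger_gap: 0.7
t 26.85 ee [0.4304 0.0005 0.0352] toolshift [0.0003 0.0004 0.0007] z tilt [-0.003  -0.0016 -1.    ] yaw x [ 0.946 -0.324 -0.002] F [ 1.1 -0.4 -0.6] gap 0.700
```

```bash
python3 -m handwheel '[0.001,0.0005,0,0,0.5,0,0,0,0,0,0,0,0,0,0,0,0,0,0,0,0,0,0,0,0,0,0,0,0,0,0,0,-0.02,0,0,0,0,-0.04,0,0,0,0,-0.05,0,0,0,0,-0.05,0,0]' 20;  python3 -m handwheel '[0.0206,-0.0358,0,0,0,0.0206,-0.0358,0,0,0,0.0206,-0.0358,0,0,0,0.0206,-0.0358,0,0,0,0.0206,-0.0358,0,0,0,0,0,0,0,0,0,0,0,0,0]'; python3 go.py .587 .1345 .1235;python3 -c "
from h import *
cap('wrist','w19');cap('scene','s19')
a=cv2.imread('pics/w19.png');b=cv2.imread('pics/s19.png')
cv2.imwrite('pics/c19.png',np.hstack([a[150:420,160:480],cv2.resize(b[160:260,310:410],(270,270),interpolation=2)]))"
```

```text
clock: 27.85
ee_pos: [0.4305, -0.0007, 0.1982]
tcp_rot: [0.0, 0.986, -0.165, -0.0]
wrist_force: [2.1, 1.6, -0.7]
finger_gap: 0.243
clock: 28.55
ee_pos: [0.5868, 0.1359, 0.1953]
tcp_rot: [0.001, 0.986, -0.164, -0.001]
wrist_force: [-1.0, -0.0, -1.3]
finger_gap: 0.239
t 28.55 ee [0.5868 0.1359 0.1953] toolshift [0.0008 0.0012 0.0718] z tilt [-2.e-03 -9.e-04 -1.e+00] yaw x [ 0.946 -0.324 -0.002] F [-1.  -0.  -1.3] gap 0.239
```

View pics/c19.png

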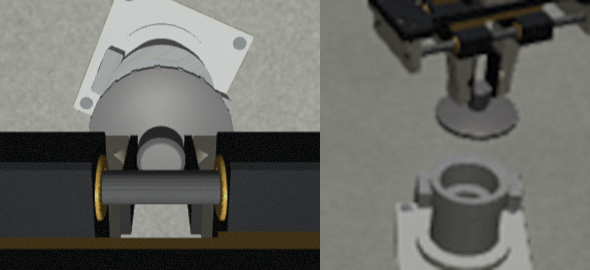

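```bash
python3 - <<'E'
from h import *
from go import R_
from scipy.optimize import least_squares
s,M=R_();W=load('w19');c0=s['ee_pos'][:2]
g=cv2.GaussianBlur(cv2.cvtColor(W['pixels'],cv2.COLOR_RGB2GRAY),(0,0),1).astype(np.float32)
k=np.array([320.,229.])
# flange outline by convexity: points picked on the arc edge where grey drops/rises along rays
ax=np.arctan2(M[1,0],M[0,0])
for z in (.168,.172):
    P=[]
    for a in ax+np.radians(np.arange(-50,51,5)):
        rr=np.arange(.031,.043,.0003);p=np.array([proj(W,(c0[0]+q*np.cos(a),c0[1]+q*np.sin(a),z)) for q in rr]).astype(np.float32)
        v=cv2.remap(g,p[None,:,0],p[None,:,1],1)[0];i=abs(np.gradient(v)).argmax();P.append((c0[0]+rr[i]*np.cos(a),c0[1]+rr[i]*np.sin(a)))
    P=np.array(P);f=least_squares(lambda p:np.hypot(P[:,0]-p[0],P[:,1]-p[1])-.037,[*c0],loss='soft_l1',f_scale=.0005)
    print(z,f.x,(M[:2,:2].T@(f.x-c0)).round(4),np.median(abs(f.fun)))
E
```

```text
0.168 [0.58826017 0.13477299] [ 0.0021 -0.0004] 0.00020067294998973861
0.172 [0.58877639 0.13439741] [ 0.0027 -0.0002] 0.00015953234008127953
```

Cap centre offset is about 1–2 mm from the TCP, with 3 mm slack in the bore. Lowering.

```bash
python3 -m handwheel '[-0.0005,0.001,0.02,0,0,0,0,0.025,0,0,0,0,0.012,0,0,0,0,0.006,0,0,0,0,0.003,0,0,0,0,0,0,0]'; python3 go.py .587 .1345 .1235;python3 -c "
from h import *
cap('wrist','w20');cap('scene','s20')
a=cv2.imread('pics/w20.png');b=cv2.imread('pics/s20.png')
cv2.imwrite('pics/c20.png',np.hstack([a[150:420,160:480],cv2.resize(b[190:260,325:395],(270,270),interpolation=2)]))"
```

```text
clock: 29.25
ee_pos: [0.5863, 0.1347, 0.1311]
tcp_rot: [-0.0, 0.986, -0.165, 0.0]
wrist_force: [0.4, 0.8, 0.1]
finger_gap: 0.24
t 29.25 ee [0.5863 0.1347 0.1311] toolshift [ 0.0007 -0.      0.0076] z tilt [ 6.e-04  2.e-04 -1.e+00] yaw x [ 0.946 -0.325  0.   ] F [0.4 0.8 0.1] gap 0.240
```

View pics/c20.png

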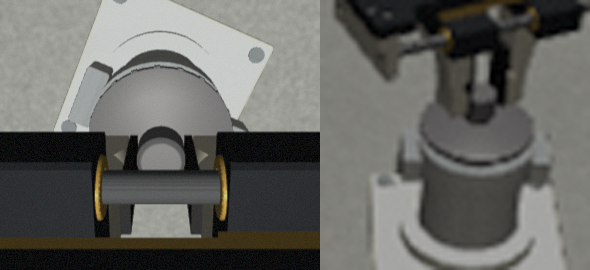

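```bash
python3 -m handwheel '[0,0,0.003,0,0,0,0,0.002,0,0,0,0,0.001,0,0,0,0,0,0,0]'; python3 go.py .587 .1345 .1235; python3 -m handwheel '[0,0,0.001,0,0,0,0,0,0,0]'; python3 go.py .587 .1345 .1235
```

```text
clock: 29.75
ee_pos: [0.5864, 0.1349, 0.1259]
tcp_rot: [-0.0, 0.986, -0.164, 0.001]
wrist_force: [-2.6, -0.3, 9.4]
finger_gap: 0.239
t 29.75 ee [0.5864 0.1349 0.1259] toolshift [0.0007 0.0001 0.0024] z tilt [ 1.1e-03  2.0e-04 -1.0e+00] yaw x [ 0.946 -0.324  0.001] F [-2.6 -0.3  9.4] gap 0.239
clock: 29.95
ee_pos: [0.5865, 0.1349, 0.1258]
tcp_rot: [-0.0, 0.986, -0.164, 0.001]
wrist_force: [-5.7, -0.5, 14.4]
finger_gap: 0.243
t 29.95 ee [0.5865 0.1349 0.1258] toolshift [0.0006 0.0002 0.0023] z tilt [ 1.8e-03  2.0e-04 -1.0e+00] yaw x [ 0.946 -0.324  0.002] F [-5.7 -0.5 14.4] gap 0.243
```

Contact at 14 N with TCP at 0.1258, about 2 mm above what I expected. Looking before releasing.

```bash
python3 -c "
from h import *
cap('wrist','w21');cap('scene','s21')
a=cv2.imread('pics/w21.png');b=cv2.imread('pics/s21.png')
cv2.imwrite('pics/c21.png',np.hstack([cv2.resize(a[200:300,230:410],(480,267),interpolation=2),cv2.resize(b[195:255,330:400],(310,267),interpolation=2)]))"
```

```text
(no output)
```

View pics/c21.png

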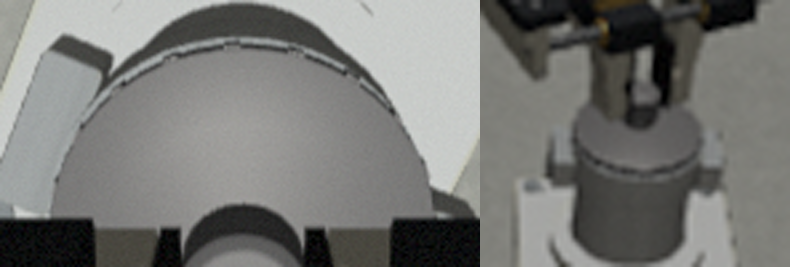

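The cap looks seated and level, with a thin even rim line. Unloading, opening and withdrawing.

```bash
python3 -m handwheel '[0,0,-0.001,0,0,0,0,0,0,0.4,0,0,0,0,0.5,0,0,0,0,0.6,0,0,-0.01,0,0.7,0,0,-0.03,0,1,0,0,-0.05,0,1,-0.03,0,-0.03,0,1,-0.04,0,-0.03,0,1,-0.03,0,0,0,1,-0.03,0,0,0,1]'; python3 -m handwheel '[-0.03,0.03,0,0,1,-0.03,0.03,0,0,1,0,0,0,0,1,0,0,0,0,1]'; python3 -c "
from h import *
cap('wrist','w22');cap('scene','s22');cap('top','t22')
a=cv2.imread('pics/w22.png');b=cv2.imread('pics/s22.png');t=cv2.imread('pics/t22.png')
cv2.imwrite('pics/c22.png',np.vstack([np.hstack([cv2.resize(t[190:250,235:305],(400,343),interpolation=2),cv2.resize(b[195:265,330:400],(343,343),interpolation=2)]),np.hstack([cv2.resize(a,(340,255)),cv2.resize(b,(403,255))])]))"
```

```text
clock: 31.15
ee_pos: [0.4623, 0.1775, 0.2764]
tcp_rot: [-0.001, 0.986, -0.165, 0.001]
wrist_force: [-1.0, 0.4, 0.4]
finger_gap: 0.992
clock: 31.55
ee_pos: [0.3865, 0.1396, 0.2759]
tcp_rot: [-0.001, 0.986, -0.164, 0.001]
wrist_force: [0.4, -0.1, 0.3]
finger_gap: 1.002
```

View pics/c22.png

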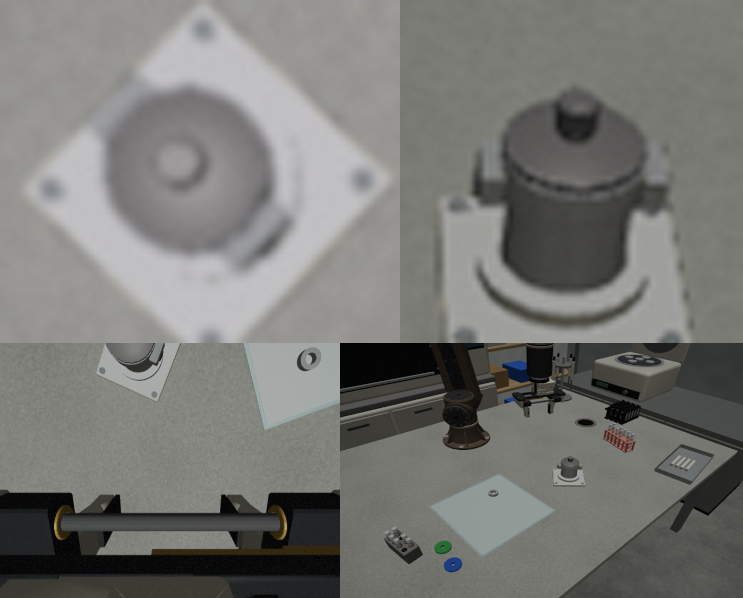

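The cap is back on, matching the start picture; the small ring, rack, block and discs are in place. One numeric comparison with the start.

```bash
python3 - <<'E'
from h import *
for a,b,box in(('scene0','s22',(330,195,400,265)),('top0','t22',(240,190,300,250))):
    x0,y0,x1,y1=box;A=cv2.imread(f'pics/{a}.png',0)[y0:y1,x0:x1].astype(np.float32);B=cv2.imread(f'pics/{b}.png',0)[y0:y1,x0:x1].astype(np.float32)
    print(a,'max/mean diff',abs(A-B).max(),abs(A-B).mean())
    # knob+flange patch shift
    k=(slice(10,35),slice(20,55)) if a=='scene0' else (slice(10,45),slice(12,45));print(cv2.phaseCorrelate(A[k].copy(),B[k].copy(),cv2.createHanningWindow(A[k].shape[::-1],5)))
a=cv2.imread('pics/scene0.png')[200:245,335:395];b=cv2.imread('pics/s22.png')[200:245,335:395]
cv2.imwrite('pics/c23.png',np.hstack([cv2.resize(a,(400,300),interpolation=2),cv2.resize(b,(400,300),interpolation=2)]))
E
```

```text
scene0 max/mean diff 28.0 1.1506122
((-0.1927953724500746, 0.7564038822827897), 0.9318845600552029)
top0 max/mean diff 23.0 9.7025
((0.45810011996347555, -0.2223554881108143), 0.977041514567387)
```

View pics/c23.png

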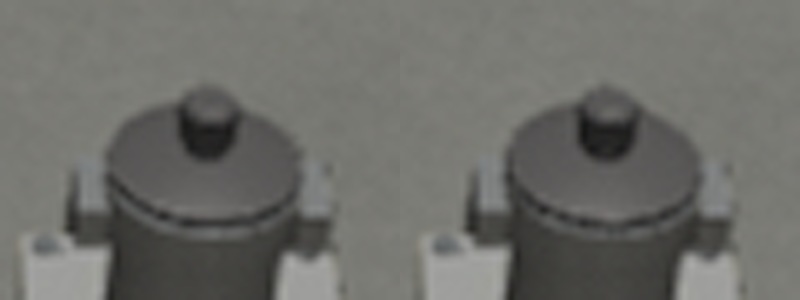

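The cap is level and seated, shifted only 1–1.5 mm sideways (within the spigot's slack) and not raised. Handing in.

```bash
python3 -c "
from h import *
print(order.finish_job())"
```

```text
the job is handed in; nothing more can be done
None
```

The bucket is made up and handed in at about 32 s of the 72 s allowed. I lifted the cap off and stood it on the bench, dropped in the black cushion, then both 52 mm rings, and put the cap back on.

**Column:** After each drop, the wrist camera showed the part lying flat and on the bore's axis. The cushion and the top ring measured 51–52 mm across at their expected heights.

**Cap:** It looks level and seated compared with the starting picture. It sits about 1–1.5 mm to one side of where it started, which is within the spigot's 3 mm slack, and it is not raised. One reading disagreed: it met the rim with the tool about 2 mm higher than I had worked out, pressing at about 14 N. The pictures then showed it down on the rim, so I put this down to how high I had re-gripped the knob.

**Left alone:** I never touched the small ring, rack, block or the blue and green discs. In the last scene picture they look in place, though I did not measure them again.

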